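Plug in the interlock plug, then hold the sprung selector at its third click

TASK

Plug the black block plug fully home into the raised socket of the socket box and let go of it. Then turn the selector knob clockwise (seen from above) from its rest, counting the clicks, to the third stop and not on to the fourth. The knob is sprung and flies back when released, so finish while still gripping it, held steady at the third stop; leave the mouse, the jar and the small divided box where they are.

Things in the scene. Friction and masses are not known exactly. Their poses are not given: they have to be found in the camera images.
- plug_center (a point): Centre of the loose block plug, 24 mm above its foot; z up. It starts upright on the bench, on its shank. Head: black block 40 (own x) x 30 (own y) x 34 mm high with thin grey ribs; below it a shank 24 (x) x 14 (y) x 14 mm high; 48 mm in all, about 0.12 kg. Grip the head across its 30 or 40 mm faces. Either way round (half a turn) fits.
- socket_unit: Socket box, fixed to the bench: white, 110 x 110 x 40 mm high, origin at the centre of its underside, z up. On its middle stands a dark steel collar, 36 (own x) x 26 (own y) x 16 mm high, that holds the socket.
- socket_mouth (a point): Centre of the socket's mouth, level with the collar's top, 56 mm above the bench; axes as the socket box. Hole 25.5 (x) x 15.5 mm (y), 15 mm deep, 1.5 mm chamfer. The shank enters with its x along this x (or half a turn round). Fully home the plug's head rests on the collar, overhanging it all round, and the plug's centre is 10 mm above this point.
- selector_unit: Selector box, fixed to the bench: white, 110 x 110 x 40 mm high, origin at the centre of its underside, z up. The knob is on its middle. Six equal dark ticks on its top round the knob: the pointer is at the first one at rest, and each further tick clockwise is one stop.
- selector_grip (a point): Point to grip, on the knob's axis, 67 mm above the bench; z up, axes turn with the knob. Knob: grey disc of 24 mm radius, its top 20 mm below this point, with an upright black bar 44 (own x) x 14 (own y) x 36 mm high, its top 16 mm above this point. Pinch the bar across its 14 mm, with 20 N or more. A white line on top marks the pointer end (own -x).
- selector (a joint): Knob angle, rad: 0 at rest, grows clockwise seen from above. Clicks every 0.393 (22.5 degrees): stops at 0.393, 0.785, 1.178 (the third), 1.571; travel ends at 1.963. A spring drives it back to rest when let go, from any stop: 0.04 N m at rest rising to 0.10 N m at the third stop; each click adds up to 0.04 N m before the half-way point between stops and takes as much off after it.
- jar: Bystander: closed specimen jar, 52 mm across, 62 mm high, loose; origin at the centre of its underside. Not to be moved.
- mouse: Bystander: black computer mouse, 100 x 58 x 30 mm, loose; origin at the centre of its underside. Not to be moved.
- stub_box: Bystander: small open divided plastic box for specimen stubs, 75 x 55 x 22 mm, loose; origin at the centre of its underside. Not to be moved.

How it is judged:
On the way, in this order (a step that is already met when the one before it is completed fails the run):
1. the plug is fully home in the socket and let go (horizontal distance between plug_center and socket_mouth below 0.004 m and z of plug_center in the frame of socket_mouth between 0.006 and 0.0125 m and angle between plug_center's own z axis and vertical below 0.1 rad and contact force between the fingers and plug below 0.2 N), for 0.2 s.
2. the fingers turn the knob past its first click (value of joint selector above 0.3 rad and contact force between the fingers and selector above 0.5 N), for 0.05 s.
At the end, for the whole second after the job is handed in: The plug is fully home (centre within 4 mm of the socket's axis, head within 2.5 mm of the collar, upright within 0.1 rad) and not touched by the fingers; the knob is held still by the fingers (contact force above 1 N) within 0.14 rad of the third stop (1.178 rad) (all of step 1 and value of joint selector between 1.038 and 1.318 rad and velocity of joint selector between -0.1 and 0.1 rad/s and contact force between the fingers and selector above 1 N); the arm keeps its last pose, push and grip.
It fails at once if the knob is turned on to the fourth stop (more than 1.47 rad) (value of joint selector above 1.47 rad).
It fails at once if the jar is moved by more than 20 mm (distance of jar from where it was at the start of the episode above 0.02 m).
It fails at once if the mouse is moved by more than 20 mm (distance of mouse from where it was at the start of the episode above 0.02 m).
It fails at once if the divided box is moved by more than 20 mm (distance of stub_box from where it was at the start of the episode above 0.02 m).
It also fails if it takes over 61 s, if anything falls off the work surface, if the arm or the gripper's body presses on something with over 40 N, if the wrist force passes 120 N, or if a joint passes its speed limit or range.

ROBOT

A 7-joint arm with a two-finger parallel gripper is mounted at the origin on the work surface. World frame = base frame: x ahead of the robot, y to its left, z up, the work surface at z = 0. Lengths are in m, angles in rad, forces in N, time in s.
With the tool pointing down it reaches from about 0.425 to 0.95 m from the base axis. Payload 4.7 kg.
Tool frame: the origin (TCP) lies midway between the tips of the shut fingers; the grasp point (between the pads) lies 19 mm behind it; z points along the fingers, y is the line along which they close (so a half turn about z gives the same grasp; the last joint's range is limited). The gripper opens to 85 mm and grips with 20 to 120 N. Pads are 22 mm wide; open, the fingers measure 114 mm over their backs; the gripper's body (76 mm by 85 mm) begins 54 mm behind the grasp point. The pads swing forward as they close: fully open they stand 13 mm farther back than shut.
Start: joints at [-1.175, 0.469, -0.049, 1.532, 0.024, 1.141, -0.082], TCP at [0.278, 0.615, 0.231] pointing down, gripper open.
Joint ranges: [-2.59, 2.59], [-0.33, 1.99], [-1.39, 1.29], [0.1, 2.45], [-1.04, 4.18], [0.21, 1.99], [-2.66, 2.66]. Speed limits (rad/s): [2.57, 2.57, 3.14, 3.14, 3.14, 3.14, 3.14].

INTERFACE

Orientations are given as a rotation vector (axis times angle).
In Python, from plant import arm gives the robot as it stands. The module is installed in compiled form; this text tells all that it offers.
- The arm moves only by the tool move_arm, never from a script. Its arguments are lists of equal length, an entry for each row: "grip": the opening, from 0 (shut) to 1 (fully open); "linear": the shift along the tool's x, y, z in mm, a list of three; "spin": the turn about the tool's z in rad. A call has exactly 10 rows; each row shifts and turns the commanded pose from where the row before left it, along the tool's axes as they then stand; what a row does not reach is not made up. A row lasts 1/12 s, in which the tool goes at most 41.7 mm and 7.16 degrees, less where a joint would pass 70% of its speed; a pose out of reach is approached as far as the arm can. A call is refused whole if a number of a shift passes 41.7 or a number of a turn 0.125, either way. A call with a gripper value outside its range is refused whole. The fingers move at their own pace and stop on an object; the grip force is fixed at half the most. Time passes only in rows, so rows that do not move let the fingers close, or fill a call up. It gives the time, the measured TCP pose, the force, the opening and the grip force at its end, in the units of the state.
- arm.state(): the state, without advancing time (a new reading comes with each control period).
- arm.snapshot(name): name is "scene" or "top" or "wrist"; returns a dict with "img" (420x560x3 uint8, red, green, blue), "fx", "fy", "cx", "cy" (pixels), "dist_coeffs" ([k1, k2, p1, p2, k3] as OpenCV has them; the pictures are not rectified), "T" (4x4, takes a point from camera to world coordinates); the wrist camera has in their place "T_tool_cam" (4x4, takes a point from camera to tool coordinates, whose origin is the TCP and whose axes are the flange's). Camera axes: x right, y down, z forward; pixel columns grow to the right and rows downward; lengths in m; the calibration is good to about 2 mm. A picture is of the moment at which its call begins: read the wrist's pose just before it. There is no depth.
- arm.job_done(): hands the job in; it is judged then, once.
The state is a dict: "clock": time; "qpos": joint angles; "qd": joint speeds; "effort": joint torques, N m; "tool_pos": TCP position; "tcp_rot": TCP orientation; "contact_force": force on the tool from outside, world axes, zero at the start; "ft_torque": the same for the moment, N m; "grip_width": opening from 0.0 (shut) to 1.0 (fully open); "finger_force": force on a finger pad.
Only numpy, scipy, OpenCV 4.12 (cv2) and the standard library are available. Lean on these libraries where they do the work, as an engineer would, in place of code of your own. Each camera call takes 0.05 s, during which the arm holds its last target. There are 200 camera calls.

## Working session

There is one attempt and no reset: what is moved stays moved. The work goes in short steps, Python scripts to look and compute and a tool call to move; the robot and the scene stay as the last step left them, time stands still between calls to the robot, and variables do not carry over. Pictures are saved under pics/ and viewed, at most 13 in all, crops included, and the job is handed in when it is done.

Besides the shell and the picture viewer there is one more tool, called after "Emit:" in YAML: its name, and indented under it one key for each argument. move_arm: Moves the arm, as the interface text tells. Its arguments: {"type":"object","properties":{"grip":{"type":"array","items":{"type":"number"}},"linear":{"type":"array","items":{"type":"array","items":{"type":"number"}}},"spin":{"type":"array","items":{"type":"number"}}},"required":["grip","linear","spin"]}

```bash
mkdir -p pics; cat > h.py <<'E'
import numpy as np, cv2
from plant import arm
from scipy.spatial.transform import Rotation as R
def snap(n):
    s=arm.state(); d=arm.snapshot(n)
    if n=="wrist":
        T=np.eye(4);T[:3,:3]=R.from_rotvec(s["tcp_rot"]).as_matrix();T[:3,3]=s["tool_pos"]
        d["T"]=T@np.array(d["T_tool_cam"])
    d["T"]=np.array(d["T"]);d["K"]=np.array([[d["fx"],0,d["cx"]],[0,d["fy"],d["cy"]],[0,0,1.]])
    d["D"]=np.array(d["dist_coeffs"],float)
    return d
def ray(d,px,z):
    p=cv2.undistortPoints(np.array(px,float).reshape(-1,1,2),d["K"],d["D"]).reshape(-1,2)
    v=np.c_[p,np.ones(len(p))]@d["T"][:3,:3].T;o=d["T"][:3,3]
    return o+v*((z-o[2])/v[:,2])[:,None]
def proj(d,P):
    Ti=np.linalg.inv(d["T"])
    return cv2.projectPoints(np.array(P,float).reshape(-1,1,3),cv2.Rodrigues(Ti[:3,:3])[0],Ti[:3,3],d["K"],d["D"])[0].reshape(-1,2)
def save(d,n): cv2.imwrite("pics/"+n,d["img"][:,:,::-1])
E
python3 - <<'E'
from h import *
s=arm.state();print(s)
for n in("scene","top","wrist"):
    d=snap(n);save(d,n+"0.png");print(n,d["T"].round(3).tolist(),d["fx"])
a=cv2.imread("pics/scene0.png");
E
```

```text
{'clock': 0.0, 'qpos': array([-1.17490382,  0.46944192, -0.04859545,  1.5337015 ,  0.02407958,
        1.14098439, -0.08230399]), 'qd': array([-2.99911168e-04,  2.68805987e-04, -1.76196826e-03, -8.09999007e-04,
        4.62809704e-04,  9.28494910e-05,  1.06876403e-03]), 'effort': array([ 5.46668588e-06, -5.10301030e+01, -4.66434087e-02, -2.37716961e+01,
        1.05838798e-02,  7.37422204e-03,  1.15386774e-05]), 'tool_pos': array([0.27793255, 0.61448266, 0.23025788]), 'tcp_rot': array([-6.62150509e-01, -3.07065041e+00,  3.01092160e-03]), 'contact_force': array([-0.68066232, -0.08828182, -0.15068248]), 'ft_torque': array([-0.01941074,  0.04828026,  0.0663516 ]), 'finger_force': 0.0, 'grip_width': 1.0000291387792688}
scene [[0.301, 0.653, -0.695, 1.27], [0.954, -0.195, 0.229, -0.202], [0.014, -0.731, -0.682, 0.724], [0.0, 0.0, 0.0, 1.0]] 546.5518327121954
top [[0.019, -0.997, 0.068, 0.535], [-1.0, -0.018, 0.007, 0.004], [-0.006, -0.069, -0.998, 1.17], [0.0, 0.0, 0.0, 1.0]] 495.34428721513723
wrist [[0.413, 0.86, 0.3, 0.202], [0.911, -0.389, -0.137, 0.651], [-0.001, 0.329, -0.944, 0.372], [0.0, 0.0, 0.0, 1.0]] 309.98216586808866
```

View pics/top0.png

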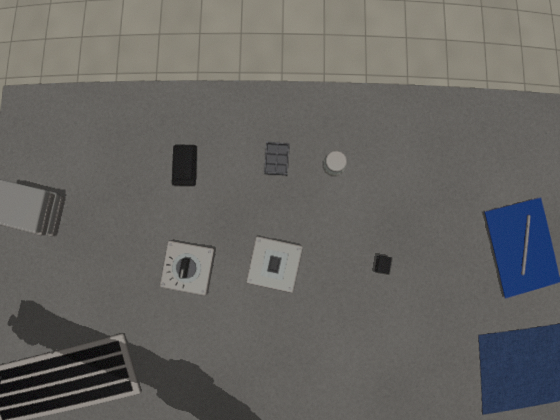

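View pics/scene0.png

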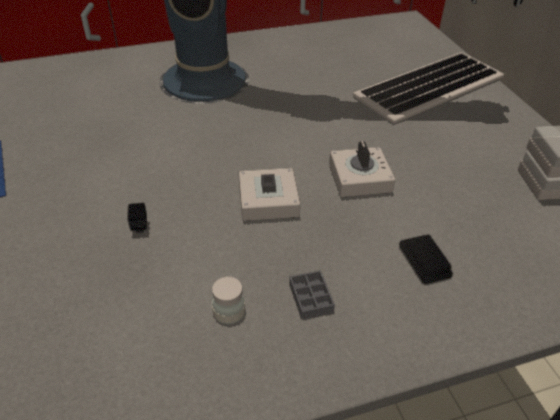

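The top view shows the plug at (383,264), the socket box at (274,264) with its collar, the knob at (186,268), the mouse at (184,165), the jar at (336,162) and the divided box at (277,158). The scene view agrees with this.

```bash
cat > m.py <<'E'
from h import *
d=snap("top");g=cv2.cvtColor(d["img"],cv2.COLOR_RGB2GRAY)
def rect(m,box,z,d=d):
    x0,y0,x1,y1=box;s=np.zeros_like(m);s[y0:y1,x0:x1]=m[y0:y1,x0:x1]
    c=max(cv2.findContours(s,cv2.RETR_EXTERNAL,cv2.CHAIN_APPROX_NONE)[0],key=cv2.contourArea)
    P=ray(d,c.reshape(-1,2),z)
    r=cv2.minAreaRect((P[:,:2]*1000).astype(np.float32));return np.round(r[0],1),np.round(r[1],1),round(r[2],1)
w=((g>120)*255).astype(np.uint8);b=((g<35)*255).astype(np.uint8)
print("sock",rect(w,(240,230,310,300),.04));print("sel",rect(w,(155,235,220,300),.04))
print("plug",rect(b,(365,245,400,280),.048));print("bar",rect(b,(174,250,198,290),.083));print("collar",rect(((g<100)*255).astype(np.uint8),(262,250,288,278),.056))
a=np.hstack([cv2.resize(d["img"][235:300,x:x+65],(260,260),interpolation=cv2.INTER_CUBIC) for x in(155,242,350)])
cv2.imwrite("pics/crop.png",a[:,:,::-1])
E
python3 m.py
```

```text
sock (array([504. ,  23.7]), array([107.5, 106.6]), 78.9)
sel (array([491.8, 225.1]), array([107.2, 107.1]), 80.8)
plug (array([ 515., -216.]), array([25.5, 42.2]), 42.2)
bar (array([493.8, 218. ]), array([37.5, 11.2]), 1.5)
collar (array([504.6,  24.1]), array([24.3, 35.2]), 78.6)
```

View pics/crop.png

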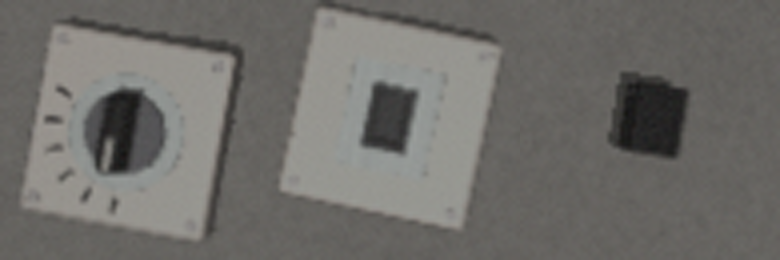

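Emit:
move_arm:
  grip: [1,1,1,1,1,1,1,1,1,1]
  linear:
    - [0,0,0]
    - [0,0,0]
    - [-25,-33,0]
    - [-25,-33,0]
    - [-25,-33,0]
    - [-25,-33,0]
    - [-25,-33,0]
    - [-25,-33,0]
    - [-25,-33,0]
    - [-25,-33,0]
  spin: [-0.125,-0.125,0,0,0,0,0,0,0,0]

```text
clock: 1.03
tool_pos: [0.4297, 0.3183, 0.2314]
tcp_rot: [0.274, 3.13, 0.0]
contact_force: [1.0, 0.7, -0.3]
grip_width: 0.997
finger_force: 0.0
```

Emit:
move_arm:
  grip: [1,1,1,1,1,1,1,1,1,1]
  linear:
    - [-22,-29,0]
    - [-22,-29,0]
    - [-22,-29,0]
    - [0,0,0]
    - [0,0,0]
    - [0,0,0]
    - [0,0,0]
    - [0,0,0]
    - [0,0,0]
    - [0,0,0]
  spin: [0,0,0,0,0,0,0,0,0,0]

```text
clock: 1.87
tool_pos: [0.4786, 0.224, 0.2312]
tcp_rot: [-0.271, -3.13, -0.0]
contact_force: [0.4, 0.6, 0.2]
grip_width: 1.002
finger_force: 0.0
```

```bash
python3 - <<'E'
from h import *
s=arm.state();print(s["clock"],s["qpos"],s["tool_pos"],s["tcp_rot"])
d=snap("wrist");save(d,"w1.png");print(d["T"][:3,3]);print(R.from_rotvec(s["tcp_rot"]).as_matrix().round(3))
E
```

```text
1.8667 [-0.56406244  0.2289181   0.05524409  1.8832781  -0.01487794  1.02992678
  0.89519133] [0.47862179 0.22400154 0.23121916] [-2.71404883e-01 -3.12960110e+00 -1.63664877e-04]
[0.3962286  0.23973197 0.373197  ]
[[-0.985  0.172 -0.   ]
 [ 0.172  0.985  0.   ]
 [ 0.     0.    -1.   ]]
```

View pics/w1.png

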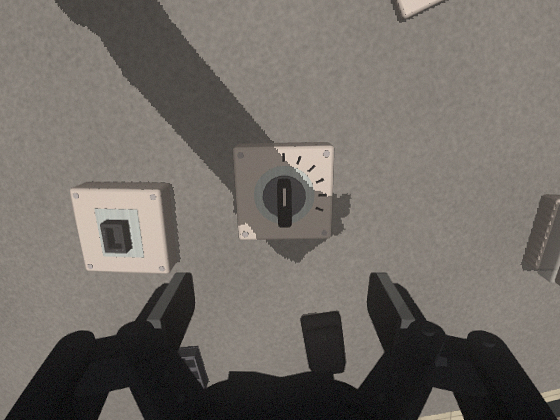

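Wrist view: the knob is at (285,200), with its pointer up (towards the robot) at the first tick (284,157). The other ticks run clockwise. The selector box corners are near (236,145), (333,145), (333,240) and (237,239), and the socket box is at left with its collar at (117,236).

```bash
python3 - <<'E'
from h import *
s=arm.state()
d=snap("wrist");g=cv2.cvtColor(d["img"],cv2.COLOR_RGB2GRAY)
c=np.array([[236,145],[333,145],[333,240],[237,239]],np.float32)
c=cv2.cornerSubPix(g,c.reshape(-1,1,2),(4,4),(-1,-1),(3,20,.01)).reshape(-1,2)
P=ray(d,c,.04)[:,:2]*1000;print(c,P.round(1),P.mean(0),[np.linalg.norm(P[i]-P[i-1]).round(1) for i in range(4)])
c=np.array([[77,189],[164,184],[172,269],[88,270]],np.float32)
c=cv2.cornerSubPix(g,c.reshape(-1,1,2),(4,4),(-1,-1),(3,20,.01)).reshape(-1,2)
P=ray(d,c,.04)[:,:2]*1000;print(c,P.round(1),P.mean(0),[np.linalg.norm(P[i]-P[i-1]).round(1) for i in range(4)])
m=np.zeros_like(g);m[170:232,265:305]=((g<38)*255)[170:232,265:305]
k=max(cv2.findContours(m.astype(np.uint8),0,cv2.CHAIN_APPROX_NONE)[0],key=cv2.contourArea)
print(cv2.minAreaRect(k));r=cv2.minAreaRect((ray(d,k.reshape(-1,2),.083)[:,:2]*1000).astype(np.float32));print(r)
a=np.hstack([cv2.resize(d["img"][y:y+110,x:x+110],(390,390),interpolation=cv2.INTER_CUBIC) for x,y in((230,138),(66,175))])
cv2.imwrite("pics/c2.png",a[:,:,::-1])
E
```

```text
[[233.13188 147.7632 ]
 [332.41245 145.61658]
 [333.      240.     ]
 [238.89984 237.3328 ]] [[431.4 182.2]
 [447.5 286.9]
 [557.  274.4]
 [534.4 165.8]] [492.58393778 227.33205167] [np.float64(104.2), np.float64(105.9), np.float64(110.2), np.float64(110.9)]
[[ 77.       189.      ]
 [164.       184.      ]
 [172.       269.      ]
 [ 86.276024 269.2703  ]] [[443.7  -5.8]
 [456.6  97.1]
 [561.9  74.8]
 [544.8 -35.3]] [501.75562122  32.69385694] [np.float64(105.2), np.float64(103.7), np.float64(107.7), np.float64(111.4)]
((284.5, 206.0), (38.0, 13.0), 90.0)
((491.7922668457031, 226.82241821289062), (13.01963996887207, 39.571598052978516), 80.66947937011719)
```

View pics/c2.png

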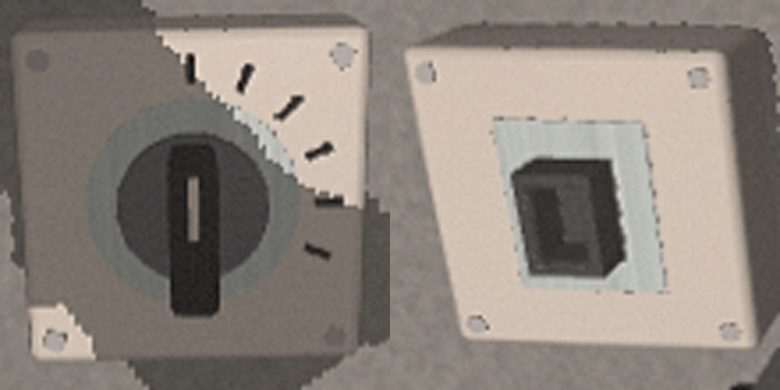

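The crop shows the knob bar square with its box and pointing at the first tick. The collar's long side runs up the image.

Emit:
move_arm:
  grip: [1,1,1,1,1,1,1,1,1,1]
  linear:
    - [-4.3,-24.6,0]
    - [-4.3,-24.6,0]
    - [-4.3,-24.6,0]
    - [-4.3,-24.6,0]
    - [-4.3,-24.6,0]
    - [-4.3,-24.6,0]
    - [-4.3,-24.6,0]
    - [-4.3,-24.6,0]
    - [0,0,0]
    - [0,0,0]
  spin: [0,0,0,0,0,0,0,0,0,0]

```text
clock: 2.8
tool_pos: [0.4787, 0.0222, 0.2314]
tcp_rot: [0.279, 3.129, 0.0]
contact_force: [0.1, 1.2, -0.0]
grip_width: 1.0
finger_force: 0.0
```

```bash
python3 - <<'E'
from h import *
s=arm.state();print(s["tool_pos"],s["tcp_rot"],s["qd"].max())
d=snap("wrist");save(d,"w2.png");np.save("w2.npy",d,allow_pickle=True)
E
```

```text
[0.47871278 0.02222301 0.23141333] [2.78993294e-01 3.12892459e+00 3.99251390e-04] 0.00850644430978106
```

Emit:
move_arm:
  grip: [1,1,1,1,1,1,1,1,1,1]
  linear:
    - [-6,-29.5,0]
    - [-6,-29.5,0]
    - [-6,-29.5,0]
    - [-6,-29.5,0]
    - [-6,-29.5,0]
    - [-6,-29.5,0]
    - [-6,-29.5,0]
    - [-6,-29.5,0]
    - [0,0,0]
    - [0,0,0]
  spin: [0,0,0,0,0,0,0,0,0,0]

```text
clock: 3.68
tool_pos: [0.4854, -0.2176, 0.2311]
tcp_rot: [-0.276, -3.129, -0.0]
contact_force: [0.3, 0.5, -0.0]
grip_width: 1.002
finger_force: 0.0
```

```bash
python3 - <<'E'
from h import *
s=arm.state();print(s["clock"],s["tool_pos"],s["tcp_rot"],s["qpos"])
d=snap("wrist");save(d,"w3.png");np.save("w3.npy",d,allow_pickle=True)
e=np.load("w2.npy",allow_pickle=True).item()
out=[]
for q,c in((e,[.503,.026,.05]),(d,[.515,-.216,.04])):
    u,v=proj(q,[c])[0].astype(int);print(u,v)
    x0=max(u-70,0);y0=max(v-70,0);print("origin",x0,y0)
    out.append(cv2.resize(q["img"][y0:y0+140,x0:x0+140],(400,400),interpolation=cv2.INTER_NEAREST))
cv2.imwrite("pics/c3.png",np.hstack(out)[:,:,::-1])
E
```

```text
3.6833 [ 0.48535981 -0.217592    0.23105917] [-2.76004756e-01 -3.12922999e+00 -1.89915642e-04] [ 0.04325331  0.23864103  0.35796712  1.88983928 -0.09681612  1.0300377
  1.83670991]
286 206
origin 216 136
285 208
origin 215 138
```

View pics/c3.png

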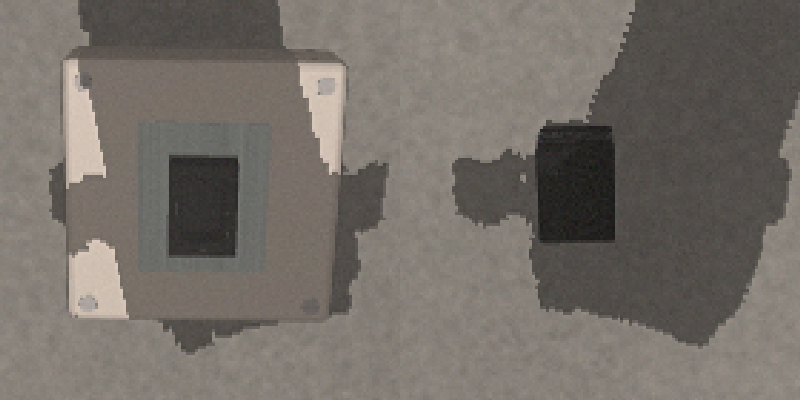

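Left half: the collar spans about (275-299, 190-226) full-frame. Right half: the plug's head spans about (263-290, 182-223) and is nearly square with the picture.

```bash
cat > fit.py <<'E'
from h import *
def fit(d,box,thr,z,lx,ly):
    x0,y0,x1,y1=box;g=cv2.cvtColor(d["img"],cv2.COLOR_RGB2GRAY)
    m=np.zeros_like(g);m[y0:y1,x0:x1]=(g[y0:y1,x0:x1]<thr)*255
    k=max(cv2.findContours(m,0,cv2.CHAIN_APPROX_NONE)[0],key=cv2.contourArea)[:,0]
    mm=cv2.drawContours(np.zeros_like(g),[k],-1,255,-1)
    bx=cv2.boundingRect(k);print("bbox",bx)
    X,Y,W,H=bx;rows=range(Y+H//3,Y+H-4);cols=range(X+4,X+W-4)
    L=np.array([[np.flatnonzero(mm[r])[0]-.5,r] for r in rows]);Rr=np.array([[np.flatnonzero(mm[r])[-1]+.5,r] for r in rows])
    B=np.array([[c,np.flatnonzero(mm[:,c])[-1]+.5] for c in cols]);T=np.array([[c,np.flatnonzero(mm[:,c])[0]-.5] for c in cols])
    f=[]
    for e in(L,Rr,B,T):
        P=ray(d,e,z)[:,:2]*1000;v=cv2.fitLine(P.astype(np.float32),cv2.DIST_HUBER,0,.01,.01).ravel()
        f.append(P.mean(0));v=v[:2];print(P.mean(0).round(1),round(float(np.degrees(np.arctan2(v[1],v[0]))%180),1))
        f.append(v*np.sign(v[0]+1e-9))
    ax=f[1]+f[3];ax/=np.linalg.norm(ax);n=np.array([-ax[1],ax[0]])
    c=ax*(f[4]@ax-lx/2)+n*((f[0]@n+f[2]@n)/2)
    print("width",(f[2]-f[0])@n,"depth",(f[4]-f[6])@ax,"yaw",np.degrees(np.arctan2(ax[1],ax[0])),"centre",c.round(1))
E
python3 - <<'E'
from fit import *
e=np.load("w2.npy",allow_pickle=True).item();d=np.load("w3.npy",allow_pickle=True).item()
g=cv2.cvtColor(e["img"],cv2.COLOR_RGB2GRAY);print(g[205,265:310],g[180:232,287]);h=cv2.cvtColor(d["img"],cv2.COLOR_RGB2GRAY);print(h[205,255:300],h[175:230,275])
fit(e,(268,185,305,232),65,.056,36,26)
fit(d,(255,175,296,230),46,.048,40,30)
E
```

```text
[105 109 110 108 110 110 109 110 112 113  51  46  51  51  48  52  51  55
  49  53  50  53  47  51  52  46  50  47  47  41  50  50  52  45 115 111
 105 109 108 109 111 105 111 107 109] [108 106 106 107 113 105 108 107 105 103  70  40  48  42  49  53  47  51
  48  41  47  52  49  49  49  47  51  49  52  51  53  51  51  49  54  51
  47  48  46  39  45  51  53  65  52  72 108 106 107 107 109 111]
[78 80 76 80 80 73 82 84 30 36 37 38 37 37 31 37 37 34 35 35 29 36 37 26
 34 26 33 30 35 37 27 33 31 36 30 82 77 78 78 76 80 76 76 75 81] [135 130 132 133 121  75  74  39  41  41  43  43  47  37  42  43  40  38
  36  36  32  35  38  36  37  36  38  42  38  33  29  41  32  34  39  34
  34  38  36  38  28  35  31  30  31  33  32  49  79  75  80  76  75  78
  78]
bbox (275, 190, 24, 35)
[503.5  12.7] 169.4
[508.1  38.1] 170.9
[521.8  22.7] 79.8
[483.6  29.3] 79.8
width 25.792119707697697 depth 38.821399421975606 yaw -9.858564 centre [504.1  25.7]
bbox (262, 182, 28, 41)
[ 505.8 -239.7] 168.8
[ 511.  -210.6] 170.4
[ 526. -229.] 81.7
[ 480.7 -220.7] 83.7
width 29.645801713912963 depth 46.046077182621566 yaw -10.382683 centre [ 506.4 -224.8]
```

```bash
python3 - <<'E'
from h import *
d=snap("top")
g=cv2.cvtColor(d["img"],cv2.COLOR_RGB2GRAY);np.save("g.npy",g)
print(proj(d,[[.5064,-.2248,.048],[.5041,.0257,.056]]));print(ray(d,[[383.5,264]],.048))
g=cv2.imread("pics/top0.png",0);print(g[252:276,372:396])
E
```

```text
[[383.35077261 265.03020333]
 [273.03095789 264.44185786]]
[[ 0.50874348 -0.22511736  0.048     ]]
[[ 99  97 100  97  98  96  96  91  96  97  98  99  98 100  97  96  98  96
   96  93  95  98  95  99]
 [ 98 102  99  68  64  63  65  69  94  98  97  97  94  96  96  95  96  98
   96  94  95  96  95  96]
 [100 101  96  66  61  60  56  61  65  63  65  65  63  74  94  93  96  99
   96  96  97  98  98  96]
 [101  99  98  66  58  55  54  36  40  46  48  56  56  55  61  75  97 100
   97  97  97  95  95  96]
 [100  99  68  59  48  29  31  28  39  33  32  32  30  35  41  57  82  96
   93  94  93  96  95  96]
 [ 99  98  65  58  47  39  38  27  31  36  36  32  37  34  34  40  39  43
   49  60  87  98  95  97]
 [ 99  98  64  59  47  33  34  29  35  34  36  36  33  29  36  30  38  31
   32  52  82 100  99 100]
 [102  97  60  57  34  28  23  29  37  37  34  38  33  35  31  36  30  29
   34  52  84 101 100  98]
 [101  99  63  56  31  29  26  33  35  37  31  38  36  34  32  28  36  36
   34  58  87  99  99  96]
 [101  94  66  59  31  26  26  32  37  38  37  36  35  36  32  36  35  32
   36  62  88  97 
[... 723 characters left out ...]
59  48  32  23  25  39  37  36  35  36  41  32  32  32  33  36  39
   78 100  99  97 101 102]
 [ 72  57  49  27  25  28  36  37  37  34  35  36  34  34  35  33  31  42
   82 102  99  98  99  98]
 [ 96  72  59  42  31  32  38  36  35  37  32  36  36  33  34  37  31  50
   83  98  98  98  99  99]
 [103  99  97  73  62  54  49  48  45  39  36  31  30  34  36  33  34  61
   89  96  98  99 102 100]
 [101 102 101  98  98  95  82  79  71  69  65  59  54  51  41  35  39  66
   92  98  99 100 100  99]
 [ 99  98  99 102  98  98  97  99 100 100  97  95  85  83  72  68  65  83
   98  98  99  99 102 101]
 [ 96  95  98  98  97  95  97 100  99  99  96  96  98  98 101 101 100  97
  100  99 100 100 101 101]]
```

Emit:
move_arm:
  grip: [1,1,1,1,1,1,1,1,1,1]
  linear:
    - [-11.2,-1.6,20]
    - [-11.2,-1.6,20]
    - [0,0,25]
    - [0,0,25]
    - [0,0,25]
    - [0,0,25]
    - [0,0,25]
    - [0,0,25]
    - [0,0,15]
    - [0,0,12]
  spin: [0,0,0,0,0,0,0,0,0,0]

```text
clock: 4.62
tool_pos: [0.5064, -0.2215, 0.0125]
tcp_rot: [-0.268, -3.128, -0.003]
contact_force: [-0.5, 0.4, 0.2]
grip_width: 1.001
finger_force: 0.0
```

Emit:
move_arm:
  grip: [1,0.6,0.3,0.2,0.1,0,0,0,0,0]
  linear:
    - [0,0,0]
    - [0,0,0]
    - [0,0,0]
    - [0,0,0]
    - [0,0,0]
    - [0,0,0]
    - [0,0,0]
    - [0,0,0]
    - [0,0,0]
    - [0,0,0]
  spin: [0,0,0,0,0,0,0,0,0,0]

```text
clock: 5.45
tool_pos: [0.5072, -0.2248, 0.0154]
tcp_rot: [0.274, 3.128, -0.0]
contact_force: [-0.6, 0.1, 6.2]
grip_width: 0.341
finger_force: 59.6
```

Emit:
move_arm:
  grip: [0,0,0,0,0,0,0,0,0,0]
  linear:
    - [0,0,-15]
    - [0,0,-40]
    - [0,0,-40]
    - [0,0,-25]
    - [0,0,0]
    - [5.1,27.4,0]
    - [5.1,27.4,0]
    - [5.1,27.4,0]
    - [5.1,27.4,0]
    - [5.1,27.4,0]
  spin: [0,0,0,0,-0.009,0,0,0,0,0]

```text
clock: 6.28
tool_pos: [0.503, -0.0838, 0.1336]
tcp_rot: [-0.26, -3.13, -0.0]
contact_force: [0.8, -0.1, -1.1]
grip_width: 0.351
finger_force: 59.5
```

Emit:
move_arm:
  grip: [0,0,0,0,0,0,0,0,0,0]
  linear:
    - [5.1,27.4,0]
    - [5.1,27.4,0]
    - [5.1,27.4,0]
    - [5.3,27,0]
    - [0,0,0]
    - [0,0,0]
    - [0,0,0]
    - [0,0,0]
    - [0,0,0]
    - [0,0,0]
  spin: [0,0,0,0,0,0,0,0,0,0]

```text
clock: 7.12
tool_pos: [0.5016, 0.0248, 0.1342]
tcp_rot: [-0.263, -3.13, 0.0]
contact_force: [0.4, -0.3, -0.9]
grip_width: 0.34
finger_force: 59.6
```

```bash
python3 - <<'E'
from h import *
s=arm.state();print(s["clock"],s["tool_pos"],s["tcp_rot"],s["contact_force"])
d=snap("wrist");save(d,"w4.png");np.save("w4.npy",d,allow_pickle=True)
E
```

```text
7.1167 [0.50159488 0.0248119  0.13423534] [-2.63481847e-01 -3.13048722e+00  3.22004378e-04] [ 0.4114155  -0.26833771 -0.91628813]
```

View pics/w4.png

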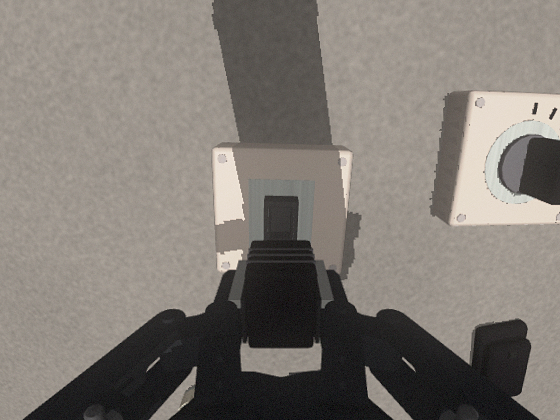

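The plug is held square between the fingers above the socket. The head's far top edge is at row 347 (columns 243-318), and its near lower edge is at about row 241. The collar is at columns 265-298, with its near edge at about row 196.

```bash
python3 - <<'E'
from h import *
d=np.load("w4.npy",allow_pickle=True).item();g=cv2.cvtColor(d["img"],cv2.COLOR_RGB2GRAY)
print(g[190:275,281]);print(g[338:352,281]);print("h225",g[225,255:306]);print("h245",g[245,240:325]);print("h335",g[335,235:330])
T=d["T"];s=arm.state();M=R.from_rotvec(s["tcp_rot"]).as_matrix();ax=-M[:2,0];ny=M[:2,1]
f=lambda px,z:ray(d,px,z)[:,:2]*1000
for n,px,z in(("headbot near",[[281,240.5]],.1328),("headtop far",[[281,347]],.1668),("head top L R",[[243,335],[318,335]],.1668),("headbot LR",[[250,245],[312,245]],.1328),("collar LR",[[265,225],[298.5,225]],.056),("collar near top",[[281,199]],.056),("collar near base",[[281,196]],.04)):
    P=f(px,z);print(n,P.round(1),"along x",(P@ax).round(1),"along y",(P@ny).round(1))
t=s["tool_pos"][:2]*1000;print("tcp",t@ax,t@ny)
E
```

```text
[127 126 130 127 124 115  48  56  56  52  50  51  57  57  57  60  56  54
  58  58  61  55  63  57  57  55  54  56  55  58  54  57  56  57  54  51
  57  54  57  56  54  56  48  50  46  44  48  46  53  48  40  32  35  32
  32  37  29  33  46  54  32  32  33  38  53  52  30  30  19  30  35  55
  48  24  31  27  27  32  27  25   9  29  33  26  28]
[ 32  19  26  26  22  33  29  18  28  43 103 148 144 143]
h225 [121 124 128 125 127 126 128 131 109  57  60  56  60  59  54  49  60  58
  61  54  57  53  54  59  56  57  51  50  55  57  55  55  53  57  55  46
  51  51  57  53  51  50  66 137 127 122 120 118 123 121 124]
h245 [129 131 131 134 132 129 132 133 131 124 103  41  41  38  41  41  39  43
  35  37  38  41  40  40  39  37  33  36  34  36  34  37  38  34  34  39
  34  34  37  37  34  37  34  32  35  32  37  30  35  32  33  23  31  34
  33  31  33  27  24  32  26  30  35  34  32  35  34  29  34  30  31 135
 128 127 128 126 129 126 126 129 128 127 128 127 132]
h335 [25 26 29 27 31 27 27 25 31 32 32 26 27 27 23 25 25 24 20 30 29 27 27 28
 16 26 22 27 27 29 26 29 18 24 27 21 23 29 21 23 25 33 24 26 26 24 28 23
 22 20 27 29 23 32 31 30 23 22 26 30 27 29 27 23 20 26 21 27 28 24 19 23
 27 24 27 22 25 20 25 30 33 26 24 35 33 27 23 24 22 24 27 31 26 27 29]
headbot near [[484.   29.4]] along x [472.3] along y [109.7]
headtop far [[520.4  23.2]] along x [509.2] along y [109.7]
head top L R [[510.9   7.8]
 [516.5  40.4]] along x [502.5 502.5] along y [ 92.9 126. ]
headbot LR [[483.8  13.4]
 [489.1  44.6]] along x [474.8 474.8] along y [ 93.9 125.6]
collar LR [[503.9  13.8]
 [508.2  39.1]] along x [494.5 494.5] along y [ 97.7 123.3]
collar near top [[485.4  29.3]] along x [473.7] along y [109.9]
collar near base [[487.8  29. ]] along x [476.1] along y [109.9]
tcp 490.41580969593036 108.36347929902283
```

Emit:
move_arm:
  grip: [0,0,0,0,0,0,0,0,0,0]
  linear:
    - [-2.8,0,0]
    - [0,0,15]
    - [0,0,15]
    - [0,0,12]
    - [0,0,8]
    - [0,0,5]
    - [0,0,2]
    - [0,0,0]
    - [0,0,0]
    - [0,0,0]
  spin: [0,0,0,0,0,0,0,0,0,0]

```text
clock: 8.0
tool_pos: [0.5049, 0.0256, 0.0779]
tcp_rot: [0.26, 3.13, 0.001]
contact_force: [0.3, 0.4, -1.7]
grip_width: 0.343
finger_force: 59.6
```

```bash
python3 - <<'E'
from h import *
s=arm.state();print(s["clock"],s["tool_pos"],s["tcp_rot"],s["contact_force"])
d=snap("wrist");save(d,"w5.png");np.save("w5.npy",d,allow_pickle=True)
a=cv2.resize(d["img"][150:290,180:380],(800,560),interpolation=cv2.INTER_NEAREST);cv2.imwrite("pics/c5.png",a[:,:,::-1])
E
```

```text
8.0 [0.50490148 0.02556568 0.07788504] [2.59970539e-01 3.12956337e+00 6.33788699e-04] [ 0.2502347   0.44563423 -1.69244618]
```

View pics/c5.png

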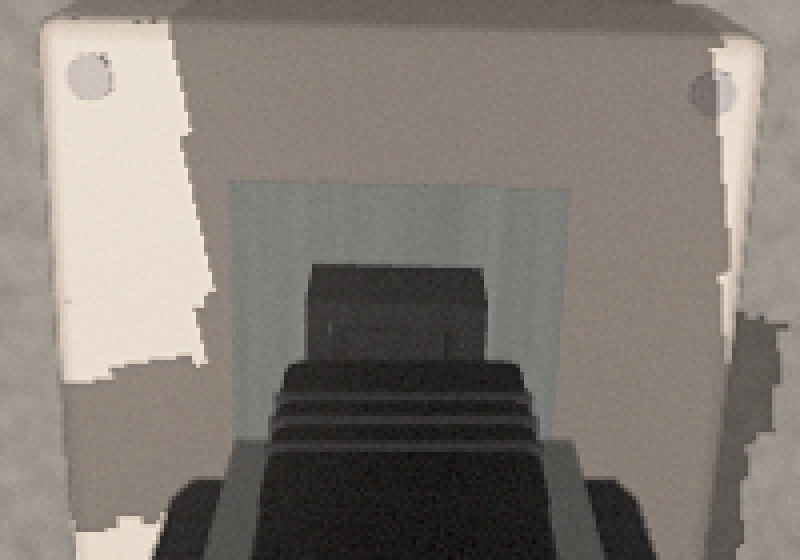

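The plug hangs just above the collar. The collar's near top edge is at about (256.6-301.9, 225) full-frame and its near base edge at row 216.3. The head's near lower edge is at about (251.5-310.5, 240.3).

```bash
python3 - <<'E'
from h import *
d=np.load("w5.npy",allow_pickle=True).item();s=arm.state();M=R.from_rotvec(s["tcp_rot"]).as_matrix();ax=-M[:2,0];ny=M[:2,1]
for n,px,z in(("collar top near",[[256.6,224.8],[301.8,226]],.056),("collar base near",[[258,216],[301,217.2]],.04),("head bot near",[[251.5,240.2],[310.6,240.2]],.0765),("rib",[[248,249.3],[314.4,249.3]],.0815)):
    P=ray(d,px,z)[:,:2]*1000;print(n,"x",(P@ax).round(1),"y",(P@ny).round(1),"mid",(P@ny).mean().round(2))
t=s["tool_pos"][:2]*1000;print("tcp",t@ax,t@ny)
E
```

```text
collar top near x [475.2 476. ] y [ 96.3 122.1] mid 109.2
collar base near x [475.8 476.6] y [ 96.  122.6] mid 109.34
head bot near x [475.4 475.4] y [ 95.2 125.2] mid 110.19
rib x [478.1 478.1] y [ 93.8 126.7] mid 110.25
tcp 493.721868181937 108.56131710580543
```

Emit:
move_arm:
  grip: [0,0,0,0,0,0,0,0,0,0]
  linear:
    - [0.8,-0.8,0]
    - [0,0,2]
    - [0,0,2]
    - [0,0,1]
    - [0,0,1]
    - [0,0,1]
    - [0,0,1]
    - [0,0,1]
    - [0,0,0]
    - [0,0,0]
  spin: [0.015,0,0,0,0,0,0,0,0,0]

```text
clock: 8.88
tool_pos: [0.5034, 0.0249, 0.0682]
tcp_rot: [-0.284, -3.129, -0.0]
contact_force: [-0.2, 0.3, -0.6]
grip_width: 0.346
finger_force: 59.6
```

Emit:
move_arm:
  grip: [0,0,0,0,0,0,0,0,0,0]
  linear:
    - [0,0,2]
    - [0,0,2]
    - [0,0,2]
    - [0,0,1]
    - [0,0,1]
    - [0,0,1]
    - [0,0,1]
    - [0,0,0.5]
    - [0,0,0]
    - [0,0,0]
  spin: [0,0,0,0,0,0,0,0,0,0]

```text
clock: 9.72
tool_pos: [0.5035, 0.0249, 0.0578]
tcp_rot: [0.284, 3.129, 0.0]
contact_force: [0.2, 0.1, -0.8]
grip_width: 0.342
finger_force: 59.6
```

Still free of force; press on to the stop.

Emit:
move_arm:
  grip: [0,0,0,0,0,0,0,0,0,0]
  linear:
    - [0,0,0.5]
    - [0,0,0.5]
    - [0,0,0.5]
    - [0,0,0.5]
    - [0,0,0.5]
    - [0,0,0.5]
    - [0,0,0]
    - [0,0,0]
    - [0,0,0]
    - [0,0,0]
  spin: [0,0,0,0,0,0,0,0,0,0]

```text
clock: 10.55
tool_pos: [0.5036, 0.0249, 0.0573]
tcp_rot: [0.284, 3.129, 0.002]
contact_force: [-7.7, -1.4, 22.8]
grip_width: 0.34
finger_force: 62.9
```

Emit:
move_arm:
  grip: [0.5,0.8,1,1,1,1,1,1,1,1]
  linear:
    - [0,0,0]
    - [0,0,0]
    - [0,0,0]
    - [0,0,0]
    - [0,0,0]
    - [0,0,0]
    - [0,0,-10]
    - [0,0,-20]
    - [0,0,-30]
    - [0,0,-40]
  spin: [0,0,0,0,0,0,0,0,0,0]

```text
clock: 11.38
tool_pos: [0.5015, 0.0246, 0.1545]
tcp_rot: [-0.283, -3.124, 0.003]
contact_force: [0.5, 0.7, 0.0]
grip_width: 0.997
finger_force: 0.0
```

Emit:
move_arm:
  grip: [1,1,1,1,1,1,1,1,1,1]
  linear:
    - [0,0,-25]
    - [0,0,-25]
    - [15,0,-20]
    - [15,0,0]
    - [0,0,0]
    - [0,0,0]
    - [0,0,0]
    - [0,0,0]
    - [0,0,0]
    - [0,0,0]
  spin: [0,0,0,0,0,0,0,0,0,0]

```text
clock: 12.22
tool_pos: [0.4741, 0.0301, 0.2243]
tcp_rot: [-0.284, -3.128, 0.001]
contact_force: [0.6, -0.0, 0.6]
grip_width: 0.998
finger_force: 0.0
```

```bash
python3 - <<'E'
from fit import *
s=arm.state();print(s["clock"],s["tool_pos"],s["tcp_rot"])
d=snap("wrist");save(d,"w6.png");u,v=proj(d,[[.504,.025,.07]])[0].astype(int);print(u,v)
a=cv2.resize(d["img"][v-70:v+70,u-100:u+100],(800,560),interpolation=cv2.INTER_NEAREST);cv2.imwrite("pics/c6.png",a[:,:,::-1])
fit(d,(u-30,v-30,u+30,v+35),60,.09,40,30)
E
```

```text
12.2167 [0.47412551 0.03010571 0.22429215] [-2.83981133e-01 -3.12782398e+00  8.13317384e-04]
279 221
bbox (266, 198, 31, 49)
[500.8  11.9] 168.7
[506.1  40.9] 167.9
[522.7  23.1] 79.6
[473.3  32.1] 79.6
width 29.4930447875795 depth 50.237976717400336 yaw -11.733391 centre [503.   26.5]
```

View pics/c6.png

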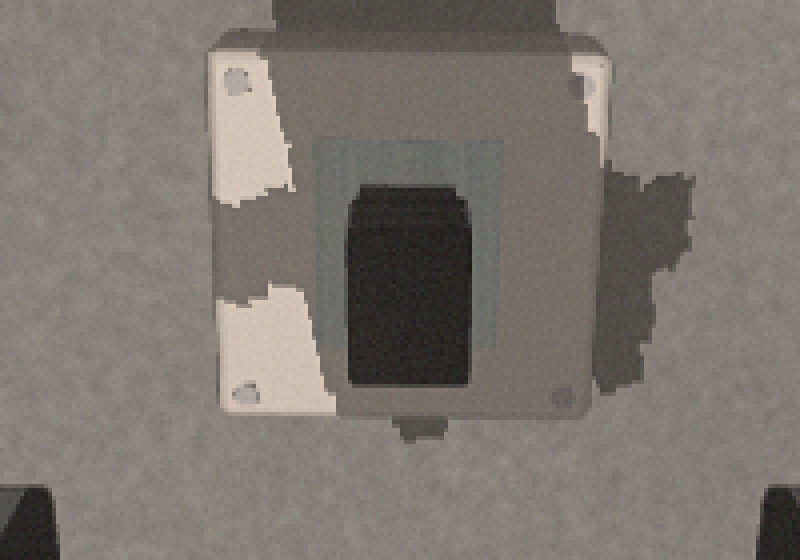

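The plug sits upright and home on the collar, its head at about (266-297, 198-247). Next, the knob.

Emit:
move_arm:
  grip: [1,1,1,1,1,1,1,1,1,1]
  linear:
    - [0,0,0]
    - [1.7,24.5,0]
    - [1.7,24.5,0]
    - [1.7,24.5,0]
    - [1.7,24.5,0]
    - [1.7,24.5,0]
    - [1.7,24.5,0]
    - [1.7,24.5,0]
    - [1.7,24.8,0]
    - [0,0,20]
  spin: [-0.019,0,0,0,0,0,0,0,0,0]

```text
clock: 13.1
tool_pos: [0.4942, 0.2336, 0.2077]
tcp_rot: [0.241, 3.126, 0.012]
contact_force: [0.5, 1.4, 1.2]
grip_width: 0.997
finger_force: 0.0
```

Emit:
move_arm:
  grip: [1,1,1,1,1,1,1,1,1,1]
  linear:
    - [0,0,20]
    - [0,0,20]
    - [0,0,10]
    - [0,0,0]
    - [0,0,0]
    - [0,0,0]
    - [0,0,0]
    - [0,0,0]
    - [0,0,0]
    - [0,0,0]
  spin: [0,0,0,0,0,0,0,0,0,0]

```text
clock: 13.93
tool_pos: [0.4923, 0.2263, 0.1553]
tcp_rot: [0.254, 3.131, 0.001]
contact_force: [0.1, -0.3, -0.4]
grip_width: 1.0
finger_force: 0.0
```

```bash
python3 - <<'E'
from h import *
s=arm.state();print(s["clock"],s["tool_pos"],s["tcp_rot"],s["qpos"])
d=snap("wrist");u,v=proj(d,[[.4925,.226,.06]])[0].astype(int);print(u,v)
M=R.from_rotvec(s["tcp_rot"]).as_matrix();ax=-M[:2,0];ny=M[:2,1];g=cv2.cvtColor(d["img"],cv2.COLOR_RGB2GRAY)
x0,y0=u-40,v-50
for t in (38,):
    m=np.zeros_like(g);m[y0:v+60,x0:u+40]=(g[y0:v+60,x0:u+40]<t)*255
    k=max(cv2.findContours(m,0,cv2.CHAIN_APPROX_NONE)[0],key=cv2.contourArea)
    print(cv2.boundingRect(k),cv2.minAreaRect(k),cv2.minAreaRect((ray(d,k.reshape(-1,2),.083)[:,:2]*1000).astype(np.float32)))
a=cv2.resize(d["img"][v-90:v+90,u-120:u+120],(800,600),interpolation=cv2.INTER_NEAREST);cv2.imwrite("pics/c7.png",a[:,:,::-1]);print(u-120,v-90)
E
```

```text
13.9333 [0.49233303 0.22632395 0.1553453 ] [2.53793936e-01 3.13059130e+00 1.13388128e-03] [-0.63413133  0.33464569  0.15556952  1.94061922 -0.06690106  0.87017728
  0.96506467]
278 212
(270, 184, 19, 64) ((279.0, 215.5), (63.0, 18.0), 90.0) ((487.59210205078125, 227.38339233398438), (13.374648094177246, 49.506744384765625), 81.16878509521484)
158 122
```

View pics/c7.png

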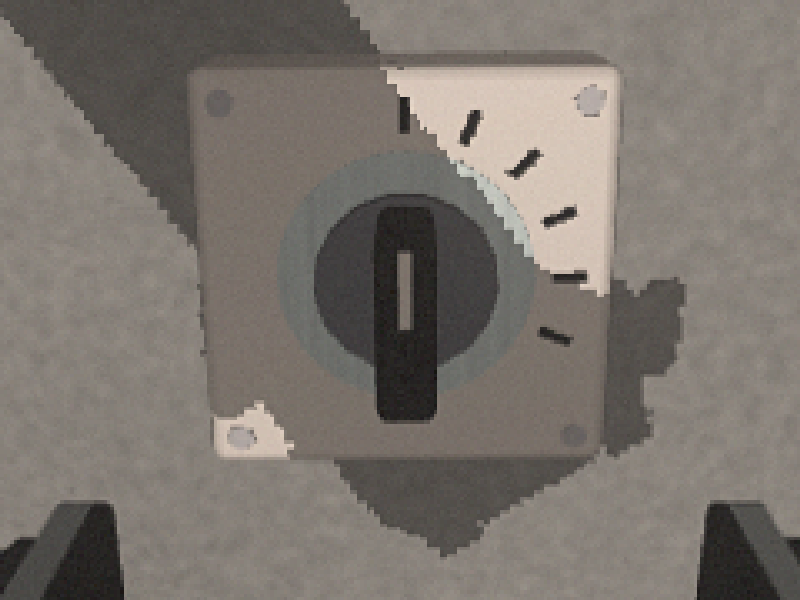

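The bar stands upright in the picture, centred between the fingers at about (279,215), with its pointer at the first tick. I'll descend and grip.

Emit:
move_arm:
  grip: [1,1,1,1,1,1,1,1,1,1]
  linear:
    - [0,0,20]
    - [0,0,20]
    - [0,0,20]
    - [0,0,16]
    - [0,0,12]
    - [0,0,9]
    - [0,0,5]
    - [0,0,0]
    - [0,0,0]
    - [0,0,0]
  spin: [0,0,0,0,0,0,0,0,0,0]

```text
clock: 14.82
tool_pos: [0.4928, 0.2265, 0.0536]
tcp_rot: [0.254, 3.13, 0.002]
contact_force: [1.1, 0.5, 0.0]
grip_width: 0.996
finger_force: 0.0
```

Emit:
move_arm:
  grip: [0.6,0.4,0.3,0.2,0.1,0,0,0,0,0]
  linear:
    - [0,0,0]
    - [0,0,0]
    - [0,0,0]
    - [0,0,0]
    - [0,0,0]
    - [0,0,0]
    - [0,0,0]
    - [0,0,0]
    - [0,0,0]
    - [0,0,0]
  spin: [0,0,0,0,0,0,0,0,0,0]

```text
clock: 15.65
tool_pos: [0.492, 0.2255, 0.0531]
tcp_rot: [-0.254, -3.131, 0.001]
contact_force: [-1.1, -2.7, 5.8]
grip_width: 0.154
finger_force: 59.4
```

Emit:
move_arm:
  grip: [0,0,0,0,0,0,0,0,0,0]
  linear:
    - [0,0,0]
    - [0,0,0]
    - [0,0,0]
    - [0,0,0]
    - [0,0,0]
    - [0,0,0]
    - [0,0,0]
    - [0,0,0]
    - [0,0,0]
    - [0,0,0]
  spin: [0.06,0.06,0.06,0.06,0.06,0.06,0.06,0.06,0.06,0.06]

```text
clock: 16.48
tool_pos: [0.492, 0.2252, 0.0531]
tcp_rot: [-1.172, -2.914, 0.002]
contact_force: [-2.4, -3.5, 6.2]
grip_width: 0.154
finger_force: 59.5
```

```bash
python3 - <<'E'
from h import *
s=arm.state();r=s["tcp_rot"];print(s["clock"],s["tool_pos"],r,2*np.degrees(np.arctan2(r[1],r[0]))%360,s["contact_force"],s["ft_torque"],s["qd"][6])
E
```

```text
16.4833 [0.49195311 0.2252293  0.0530674 ] [-1.17242272e+00 -2.91430533e+00  1.86116616e-03] 136.1702322604341 [-2.42428555 -3.46952945  6.23078404] [-0.66456484  0.40712444  0.10233887] -0.5726354763961292
```

Emit:
move_arm:
  grip: [0,0,0,0,0,0,0,0,0,0]
  linear:
    - [0,0,0]
    - [0,0,0]
    - [0,0,0]
    - [0,0,0]
    - [0,0,0]
    - [0,0,0]
    - [0,0,0]
    - [0,0,0]
    - [0,0,0]
    - [0,0,0]
  spin: [0.07,0.07,0.07,0.07,0.07,0.07,0.07,0.06,0.03,0]

```text
clock: 17.32
tool_pos: [0.4917, 0.2251, 0.0531]
tcp_rot: [-1.954, -2.46, 0.003]
contact_force: [-2.4, -3.6, 6.9]
grip_width: 0.155
finger_force: 59.7
```

Emit:
move_arm:
  grip: [0,0,0,0,0,0,0,0,0,0]
  linear:
    - [0,0,0]
    - [0,0,0]
    - [0,0,0]
    - [0,0,0]
    - [0,0,0]
    - [0,0,0]
    - [0,0,0]
    - [0,0,0]
    - [0,0,0]
    - [0,0,0]
  spin: [0,0,0,0,0,0,0,0,0,0]

```text
clock: 18.15
tool_pos: [0.4917, 0.2251, 0.0531]
tcp_rot: [-1.953, -2.46, 0.003]
contact_force: [-1.8, -3.2, 6.7]
grip_width: 0.156
finger_force: 59.7
```

```bash
python3 - <<'E'
from h import *
s=arm.state();r=s["tcp_rot"];print(s["clock"],s["tool_pos"],2*np.degrees(np.arctan2(r[1],r[0]))%360,s["contact_force"],s["ft_torque"],s["qd"][6],s["finger_force"])
d=snap("wrist");save(d,"w8.png");e=snap("scene")["img"][110:220,200:420]
a=np.hstack([cv2.resize(d["img"][120:330,160:400],(400,350)),cv2.resize(e,(400,350),interpolation=cv2.INTER_CUBIC)]);cv2.imwrite("pics/c8.png",a[:,:,::-1])
E
```

```text
18.15 [0.49172831 0.22506254 0.05307274] 103.11906478967484 [-1.84573312 -3.19485764  6.7178525 ] [-0.78926146  0.53439189  0.09094948] -0.0009629900556699506 59.7266685962677
```

View pics/c8.png

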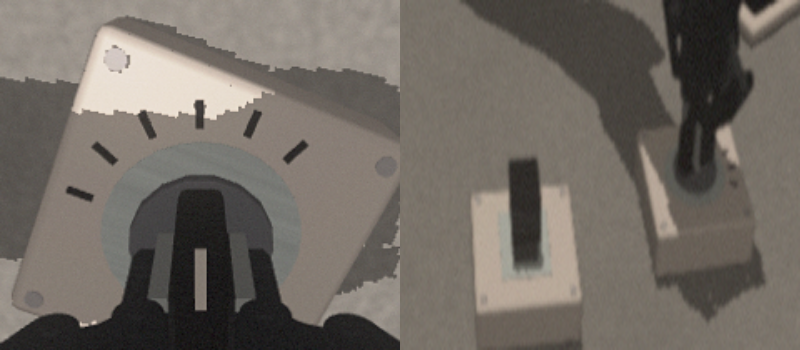

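The bar's pointer lines up with the fourth tick (200,113 in the crop), which is the third stop. The bar is still gripped between the pads, the moment is steady, and the plug stands upright in its socket.

```bash
python3 -c "
from plant import arm
print(arm.job_done())"
```

```text
the job is handed in; nothing more can be done
None
```

The plug is fully home and released, the knob is gripped and held steady at the third stop (turned 67.6° against the nominal 67.5°), and the job is handed in at about 18 s; the mouse, jar and divided box were not touched, and no verdict was returned.

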